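Hold a carton square in the marking jig

ROBOT

A 6-joint arm with a two-finger parallel gripper is mounted at the origin on a cart in front of the work surface, level with it; the furniture and walls round the work are solid. World frame = base frame: x ahead of the robot, y to its left, z up, the work surface at z = 0. Lengths are in mm, angles in rad, forces in N, time in s.
With the tool pointing down it reaches from about 275 to 875 mm from the base axis. Payload 12.5 kg.
Tool frame: the origin (TCP) lies at the very end of the fingers, on their centre line; the grasp point (between the pads) lies 19 mm behind it; y points along the fingers, x is the direction in which the jaws open and shut, and the axes are right-handed (so a half turn about y gives the same grasp; the last joint's range is limited). The gripper opens to 85 mm and grips with 20 to 120 N. Pads are 22 mm wide; open, the fingers measure 114 mm over their backs; the gripper's body (76 mm by 85 mm) begins 54 mm behind the grasp point. The pads swing forward as they close: fully open they stand 13 mm farther back than shut.
Start: joints at [-0.085, 0.351, 1.652, -0, 1.139, -0.085], TCP at [549.986, 0.027, 231.29] pointing down, gripper open.
Joint ranges: [-2.75, 2.75], [-0.79, 2.1], [0.01, 2.65], [-1.57, 4.71], [0.07, 3.14], [-2.87, 2.87]. Speed limits (rad/s): [2.22, 2.22, 2.79, 3.14, 3.14, 3.14].

INTERFACE

Orientations are given as a 3x3 rotation matrix whose columns are the frame's x, y, z axes.
In Python, from plant import manip gives the robot as it stands. The module is installed in compiled form; this text tells all that it offers.
- The arm moves only by the tool send_rows, never from a script. Its argument "commands" is a list of rows, each a list of 5 numbers: the opening, from -1 (shut) to 1 (fully open), so that 0 is half open, then the shift along the tool's x, y, z in m, then the turn about the tool's y in rad. A call has 1 to 20 rows; each row shifts and turns the commanded pose from where the row before left it, along the tool's axes as they then stand; what a row does not reach is not made up. A row lasts 1/8 s, in which the tool goes at most 62.5 mm and 10.7 degrees, less where a joint would pass 70% of its speed; a pose out of reach is approached as far as the arm can. A call with a gripper value outside its range is refused whole. The fingers move at their own pace and stop on an object; "squeeze" is the grip in N (left out, the last holds). Time passes only in rows, so rows that do not move let the fingers close. It gives the time, the measured TCP pose, the force and the opening at its end, in the units of the state.
- manip.get_state(): the state, without advancing time (a new reading comes with each control period).
- manip.snapshot(name): name is "scene" or "side" or "wrist"; returns a dict with "frame" (384x512x3 uint8, red, green, blue), "range_z" (384x512 float32, mm along the optical axis (not along the pixel's ray), 0 where there is no reading), "fx", "fy", "cx", "cy" (pixels), "R" (3x3) and "t" (3): a world point X has camera coordinates R X + t. Camera axes: x right, y down, z forward; pixel columns grow to the right and rows downward; lengths in mm; the calibration is good to about 2 mm. A picture is of the moment at which its call begins.
- manip.hand_in(): hands the job in, once; it reports no verdict.
The state is a dict: "time": time; "joints": joint angles; "joint_vel": joint speeds; "tau": joint torques, N m; "position": TCP position; "tool_rot": TCP orientation; "contact_force": force on the tool from outside, world axes, zero at the start; "torque": the same for the moment, N m; "gripper_width": opening from 0.0 (shut) to 1.0 (fully open).
Only numpy, scipy, OpenCV 4.12 (cv2) and the standard library are available. Lean on these libraries where they do the work, as an engineer would, in place of code of your own. Each camera call takes 0.05 s, during which the arm holds its last target.

TASK

Swing the steel stop arm of the flat grey marking jig, by its red post, to the red mark, square to the blue fence. Then stand the tall green-labelled carton upright on the jig's table in the corner to the right of the arm, a narrow side against the fence and a broad side touching or nearly touching the arm. Finish while holding it there with one firm diagonal push, down on the table and into the fence at once, without crushing it or shifting the arm, and leave the other things where they stand.

Things in the scene. Friction and masses are not known exactly. Their poses are not given: they have to be found in the camera images.
- jig: Marking jig, fixed to the worktop. Origin on the worktop; its x axis points to the fence (roughly away from the robot), y along the fence to the left, z up. Its table plate spans x -90..90 mm, y -115..140 mm; the plate's upper face is 12 mm above the worktop. The red mark of the scale lies at x -74, y 0 mm.
- jig_table: The jig's flat grey table plate, on which the carton stands; same origin and axes as the jig.
- jig_fence: The jig's fixed blue fence bar; same origin and axes as the jig. The face to press against is at x = +70 mm (it looks to -x), from y -110 to 135 mm; top 36 mm above the worktop.
- stop_arm (a joint): Angle of the steel stop arm about its upright pivot (jig x 52, y 0 mm). 0: arm points along jig +y; grows counter-clockwise from above; 1.571: points to jig -x, square, at the red mark. Range 0 to 2.1. Stays where left; takes about 3.5 N at the post. Arm 20 mm wide, 118 mm long from the pivot, top 26 mm above the worktop; when square, its face towards the carton is at jig y -10 mm.
- stop_post (a point): Top centre of the red upright post, 13 mm across, 100 mm from the pivot on the arm; the top is 75.5 mm above the worktop, the free post is 46 mm high.
- tall_carton: Tall white carton, green band, 40 mm (its x) by 62 mm (its y) by 85 mm high, 0.1 to 0.2 kg, loose. Origin at the centre of its underside. Broad faces look to its +x and -x (green band on -x), narrow ones to +y and -y; either way round will do. Well held, its origin is about x 39, y -30, z 12 mm in the jig. Rigid; 5 to 25 N each on fence and table is right, 60 N crushes it.
- violet_carton: Bystander: small printed carton with a violet band, 45x52x60 mm, loose; origin at the centre of its underside.
- flat_carton: Bystander: low printed carton with a blue band, 44x70x34 mm, loose; origin at the centre of its underside.
- blue_flask: Bystander: blue bottle, 55 mm across, 120 mm high, loose; origin at the centre of its underside.
- mortar: Bystander: white ceramic mortar, 108 mm across, 72 mm high, loose; origin at the centre of its underside.
- specimen_cup: Bystander: white cup with orange lid, 60 mm across, 60 mm high, loose; origin at the centre of its underside.
There are look-alikes about, which are no part of the job. What is shaped like the tall_carton but pink is not meant.

How it is judged:
By the outcome, as a careful person would: the job done as asked, in the order asked, and still so for the second after the job is handed in, while the arm keeps its last pose, push and grip.
It also fails if it takes over 61 s, if anything falls off the work surface, if the arm or the gripper's body presses on something with over 40 N, if the wrist force passes 120 N, or if a joint passes its speed limit or range.

## Working session

There is one attempt and no reset: what is moved stays moved. The work goes in short steps, Python scripts to look and compute and a tool call to move; the robot and the scene stay as the last step left them, time stands still between calls to the robot, and variables do not carry over. Pictures are saved under pics/ and viewed, and the job is handed in when it is done.

Besides the shell and the picture viewer there is one more tool, called after ">>>" as name([rows], argument=value, ...), one row to a line, values as JSON. send_rows: Moves the arm, as the interface text tells. Its arguments: {"type":"object","properties":{"commands":{"type":"array","items":{"type":"array","items":{"type":"number"}}},"squeeze":{"type":"number"}},"required":["commands"]}

```bash
mkdir -p pics; ls; cat > h.py <<'E'
import numpy as np, cv2
from plant import manip
def snap(n,f):
    s=manip.snapshot(n); cv2.imwrite('pics/'+f+'.png',cv2.cvtColor(s['frame'],cv2.COLOR_RGB2BGR)); np.savez('pics/'+f+'.npz',**s); return s
def world(s,mask=None):
    d=s['range_z']; v,u=np.mgrid[:384,:512]
    P=np.stack([(u-s['cx'])/s['fx']*d,(v-s['cy'])/s['fy']*d,d],-1)
    return (P-s['t'])@s['R']
def proj(s,X):
    c=s['R']@np.array(X)+s['t']; return c[0]/c[2]*s['fx']+s['cx'],c[1]/c[2]*s['fy']+s['cy']
E
python3 - <<'E'
from h import *
for n in ['scene','side','wrist']: 
    s=snap(n,n+'0'); print(n,s['fx'],s['R'].round(2).tolist(),s['t'].round(0))
print(manip.get_state())
E
```

```text
pics
scene 395.069254651501 [[0.85, -0.52, -0.01], [-0.4, -0.64, -0.66], [0.34, 0.57, -0.75]] [-465.  255. 1191.]
side 355.5856773609684 [[-1.0, 0.06, 0.0], [0.03, 0.5, -0.87], [-0.06, -0.86, -0.5]] [ 556.   49. 1318.]
wrist 315.5268596669329 [[1.0, 0.0, -0.0], [0.0, -0.96, 0.29], [-0.0, -0.29, -0.96]] [-549.  -38.  380.]
{'time': 0.15, 'joints': array([-8.45935251e-02,  3.51090446e-01,  1.65226289e+00, -9.20784425e-06,
        1.13908734e+00, -8.45732994e-02]), 'joint_vel': array([-1.43814599e-04, -8.49475563e-04, -3.09012664e-03, -1.12474039e-03,
       -5.69486505e-04, -9.25095266e-05]), 'tau': array([ 7.13946501e-04, -5.06248283e+01, -2.91500723e+01, -2.80964593e-05,
        3.35960038e-03, -3.10250061e-05]), 'position': array([5.49754470e+02, 4.77331678e-02, 2.30899548e+02]), 'tool_rot': array([[ 9.99999642e-01, -8.45700300e-04,  1.63960881e-05],
       [-1.63425451e-05,  6.33188539e-05,  9.99999998e-01],
       [-8.45701336e-04, -9.99999640e-01,  6.33050103e-05]]), 'contact_force': array([-0.58084151,  0.73683919, -0.42745875]), 'torque': array([ 1.81499526e-02,  1.65682886e-02, -4.09543811e-05]), 'gripper_width': 0.9986318314817728}
```

View pics/scene0.png

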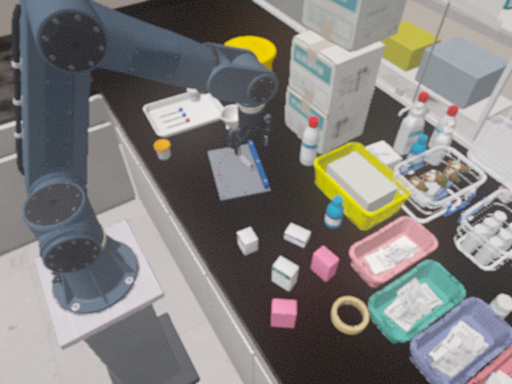

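View pics/side0.png

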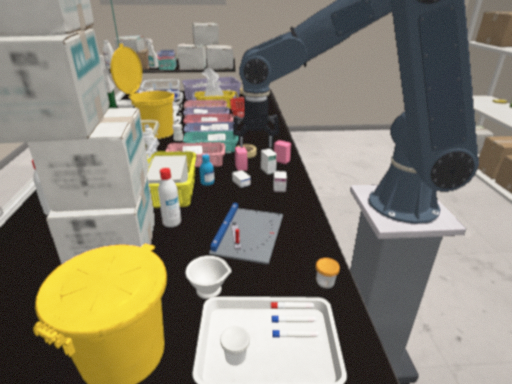

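View pics/wrist0.png

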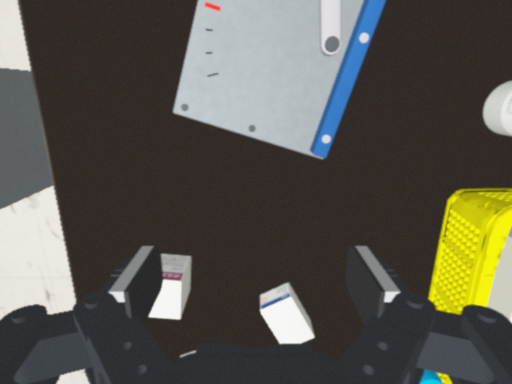

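```bash
python3 - <<'E'
from h import *
a=cv2.imread('pics/scene0.png'); 
c1=cv2.resize(a[210:340,220:350],(390,390),interpolation=cv2.INTER_CUBIC)
c2=cv2.resize(a[130:210,195:285],None,fx=4.4,fy=4.4,interpolation=cv2.INTER_CUBIC)
o=np.zeros((390,800,3),np.uint8);o[:,:390]=c1;o[:352,400:796]=c2[:352,:396];cv2.imwrite('pics/crop1.png',o)
b=cv2.imread('pics/side0.png');cv2.imwrite('pics/crop2.png',cv2.resize(b[130:270,190:350],None,fx=4,fy=4,interpolation=cv2.INTER_CUBIC))
s=np.load('pics/scene0.npz');W=world(s)
for u,v in [(285,268),(285,280),(210,151),(226,197),(269,188),(248,140)]: print(u,v,W[v,u].round(0))
s=np.load('pics/wrist0.npz');W=world(s)
for u,v in [(174,111),(180,109),(315,150),(250,80),(332,44),(212,7)]: print(u,v,W[v,u].round(1))
E
```

```text
285 268 [ 466. -319.   82.]
285 280 [ 457. -335.   46.]
210 151 [540. 287.  13.]
226 197 [481.  56.   5.]
269 188 [631.   9.   9.]
248 140 [686. 243.  34.]
174 111 [459.6  57.   11. ]
180 109 [466.1  59.1   9.4]
315 150 [614.5  17.6  35.9]
250 80 [544.5  89.7  11.5]
332 44 [626.7 122.9  29.6]
212 7 [506.2 159.6  12.6]
```

View pics/crop1.png

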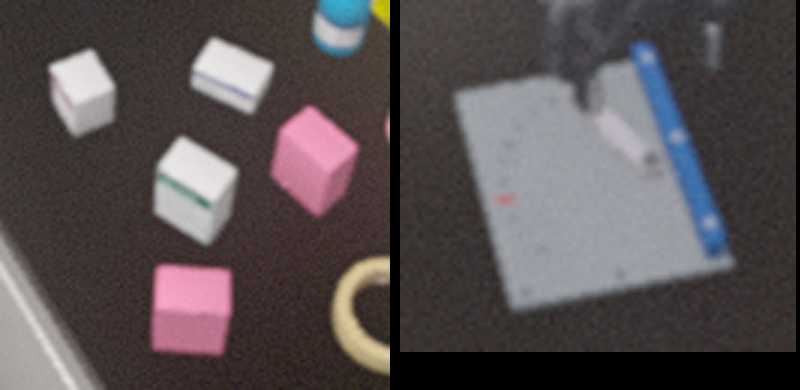

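View pics/crop2.png

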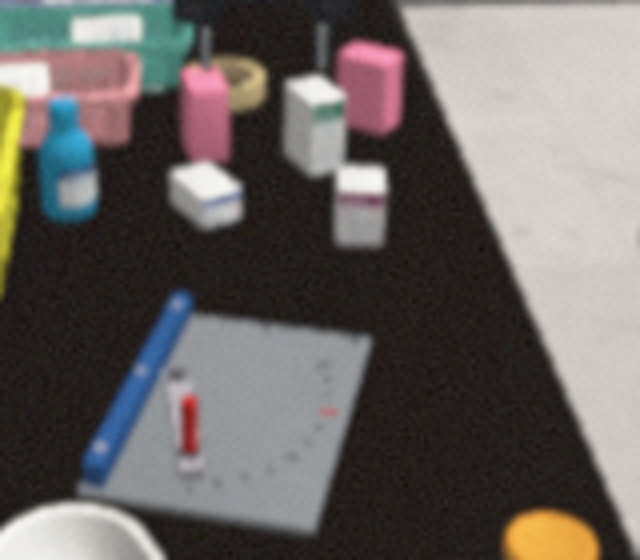

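```bash
python3 - <<'E'
from h import *
def cc(m):
    n,l,st,ce=cv2.connectedComponentsWithStats(m.astype(np.uint8)); return [(st[i,4],ce[i].round(1)) for i in range(1,n) if st[i,4]>8]
for n in ['wrist','side','scene']:
    s=np.load(f'pics/{n}0.npz');W=world(s)
    hsv=cv2.cvtColor(s['frame'],cv2.COLOR_RGB2HSV);H,S,V=[hsv[...,i].astype(int) for i in range(3)]
    ok=s['range_z']>0
    jig=(np.hypot(W[...,0]-570,W[...,1]-145)<200)
    red=((H<8)|(H>172))&(S>110)&ok&jig
    n_,l,st,ce=cv2.connectedComponentsWithStats(red.astype(np.uint8))
    for i in range(1,n_):
        if st[i,4]>8: 
            p=W[l==i]; print(n,'red',ce[i].round(1),np.median(p,0).round(1),'max z',np.percentile(p[:,2],95).round(1), p[p[:,2]>68].mean(0).round(1) if (p[:,2]>68).any() else '')
    blue=(H>100)&(H<118)&(S>130)&ok&jig&(abs(W[...,2]-36)<5)
    p=W[blue]
    if len(p)>30:
        c=cv2.minAreaRect(p[:,:2].astype(np.float32)); print(n,'blue',len(p),c,p.mean(0).round(1)); 
        vx=cv2.fitLine(p[:,:2].astype(np.float32),cv2.DIST_HUBER,0,.01,.01).ravel(); print(vx, 'ang',np.degrees(np.arctan2(vx[1],vx[0])))
    pl=ok&jig&(abs(W[...,2]-12)<5)&(V>90)&(S<60)
    p=W[pl]; 
    if len(p): print(n,'plate',len(p),cv2.minAreaRect(p[:,:2].astype(np.float32)),p[:,2].mean())
    tc=ok&(abs(W[...,2]-85)<8)&(np.hypot(W[...,0]-466,W[...,1]+325)<55)&(S<60)
    p=W[tc]
    if len(p)>10: print(n,'carton',len(p),cv2.minAreaRect(p[:,:2].astype(np.float32)),p.mean(0))
E
```

```text
wrist red [212.   6.] [506.2 160.6  12.4] max z 13.7 
wrist blue 2486 ((642.3003540039062, 87.14095306396484), (158.0155029296875, 16.764904022216797), 72.93207550048828) [643.   92.   35.6]
[2.977445e-01 9.546456e-01 6.429022e+02 9.208539e+01] ang 72.67781
wrist plate 19775 ((556.20166015625, 100.81431579589844), (165.53427124023438, 176.93870544433594), 79.32646179199219) 12.070034297279337
side red [243.9 107.5] [584.1   7.6 376.7] max z 400.9 [584.3   7.6 376.3]
side red [237.  235.5] [617.7 227.3  56.8] max z 75.8 [617.  225.5  73.2]
side blue 204 ((654.491455078125, 128.058349609375), (250.0406036376953, 17.007911682128906), 72.75672149658203) [657.  140.4  35.7]
[2.9824942e-01 9.5448798e-01 6.5728888e+02 1.4281563e+02] ang 72.64751
side plate 2302 ((577.5505981445312, 152.1222686767578), (259.46124267578125, 177.1244659423828), 72.22345733642578) 12.319516860072097
side carton 82 ((468.490478515625, -310.92523193359375), (44.4348258972168, 62.675506591796875), 16.520681381225586) [ 468.79792653 -308.26134161   83.7015884 ]
scene blue 134 ((654.8974609375, 126.64348602294922), (243.99542236328125, 15.740181922912598), 72.8622055053711) [652.9 121.1  34.2]
[2.90559560e-01 9.56856906e-01 6.52864319e+02 1.20623695e+02] ang 73.108536
scene plate 1808 ((579.7890625, 149.53077697753906), (260.3409729003906, 179.74368286132812), 72.93453216552734) 10.492271792334304
scene carton 301 ((468.6036682128906, -314.0050354003906), (41.65781021118164, 62.89199447631836), 21.65228271484375) [ 468.15406995 -315.04858879   82.70759543]
```

>>> send_rows([
  [0, 0.0085, 0, 0.028, 0],
  [0, 0.0085, 0, 0.028, 0],
  [0, 0.0085, 0, 0.028, 0],
  [0, 0.0085, 0, 0.028, 0],
  [0, 0.0085, 0, 0.028, 0],
  [0, 0.0085, 0, 0.028, 0],
  [0, 0.0085, 0, 0.028, 0],
  [0, 0.0085, 0, 0.026, -0.09],
  [0, 0, 0, 0, 0],
], squeeze=40)

```text
time: 1.27
position: [617.9, 223.3, 230.6]
tool_rot: [[0.996, -0.001, -0.092], [0.092, -0.0, 0.996], [-0.001, -1.0, -0.0]]
contact_force: [-0.1, 0.8, -0.0]
gripper_width: 0.496
```

>>> send_rows([
  [0, 0, 0.035, -0.001, 0],
  [0, 0, 0.035, 0, 0],
  [0, 0, 0.035, 0, 0],
  [0, 0, 0.03, 0, 0],
  [0, 0, 0, 0, 0],
])

```text
time: 1.9
position: [616.7, 219.8, 94.3]
tool_rot: [[0.996, -0.004, -0.088], [0.088, -0.001, 0.996], [-0.004, -1.0, -0.001]]
contact_force: [-0.6, 0.1, 0.5]
gripper_width: 0.506
```

```bash
python3 - <<'E'
from h import *
a=snap('wrist','w1')['frame'];b=snap('side','s1')['frame']
o=np.hstack([cv2.resize(a,(400,300)),cv2.resize(b[150:290,150:350],(400,280))[:300].copy() if 0 else cv2.resize(b[150:300,150:350],(400,300))])
cv2.imwrite('pics/v1.png',o[...,::-1])
E
```

```text
(no output)
```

View pics/v1.png

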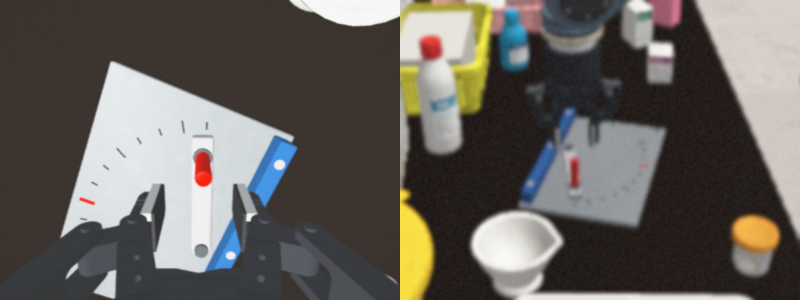

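```bash
python3 - <<'E'
from h import *
p=manip.get_state()['position'];print(p)
for n in ['w1','s1']:
    s=np.load(f'pics/{n}.npz');W=world(s)
    hsv=cv2.cvtColor(s['frame'],cv2.COLOR_RGB2HSV);H,S,V=[hsv[...,i].astype(int) for i in range(3)]
    m=((H<8)|(H>172))&(S>110)&(s['range_z']>0)&(np.hypot(W[...,0]-617,W[...,1]-222)<40)
    q=W[m]; v,u=np.where(m)
    print(n,len(q),q.min(0).round(),q.max(0).round())
    t=q[q[:,2]>72]; print('top',len(t),t.mean(0), cv2.minEnclosingCircle(t[:,:2].astype(np.float32)))
    print(proj(s,[617.6,222.3,75.5]),u[v==v.min()].mean(),v.min())
E
```

```text
[618.45315797 220.60878661  97.30572276]
w1 798 [613. 199.  24.] [630. 230.  77.]
top 370 [619.01880036 224.23709054  75.10384604] ((619.0531005859375, 223.69580078125), 6.262716293334961)
(np.float64(256.9871285052552), np.float64(230.71622058569633)) 259.0 194
s1 41 [614. 222.  31.] [621. 232.  78.]
top 7 [618.11729366 226.48914894  75.38444146] ((618.220947265625, 225.67845153808594), 4.255878925323486)
(np.float64(236.85187374309427), np.float64(229.12037320161483)) 236.5 229
```

>>> send_rows([
  [0, 0, 0.018, 0.003, 0],
  [0, 0.0005, 0.018, 0, 0],
  [0, 0, 0.016, 0, 0],
  [0, 0, 0, 0, 0],
  [-1, 0, 0, 0, 0],
  [-1, 0, 0, 0, 0],
  [-1, 0, 0, 0, 0],
  [-1, 0, 0, 0, 0],
], squeeze=40)

```text
time: 3.0
position: [618.8, 224.2, 45.0]
tool_rot: [[0.996, 0.001, -0.09], [0.09, 0.0, 0.996], [0.001, -1.0, 0.0]]
contact_force: [1.3, 0.9, 3.9]
gripper_width: 0.139
```

>>> send_rows([
  [-1, -0.006, 0, -0.0002, -0.06],
  [-1, -0.006, 0, -0.0002, -0.06],
  [-1, -0.006, 0, -0.0002, -0.06],
  [-1, -0.006, 0, -0.0002, -0.06],
  [-1, -0.006, 0, -0.0002, -0.06],
  [-1, -0.006, 0, -0.0002, -0.06],
  [-1, -0.006, 0, -0.0002, -0.06],
  [-1, -0.006, 0, -0.0002, -0.06],
  [-1, -0.006, 0, -0.0002, -0.06],
  [-1, -0.006, 0, -0.0002, -0.06],
  [-1, 0, 0, 0, 0],
])

```text
time: 4.38
position: [563.4, 201.8, 44.9]
tool_rot: [[0.771, -0.0, -0.637], [0.637, 0.001, 0.771], [0.0, -1.0, 0.001]]
contact_force: [-3.4, 3.6, 7.9]
gripper_width: 0.138
```

>>> send_rows([
  [-1, -0.0065, 0, -0.0002, -0.064],
  [-1, -0.0065, 0, -0.0002, -0.064],
  [-1, -0.0065, 0, -0.0002, -0.064],
  [-1, -0.0065, 0, -0.0002, -0.064],
  [-1, -0.0065, 0, -0.0002, -0.064],
  [-1, -0.0065, 0, -0.0002, -0.064],
  [-1, -0.0065, 0, -0.0002, -0.064],
  [-1, -0.0065, 0, -0.0002, -0.064],
  [-1, -0.0065, 0, -0.0002, -0.064],
  [-1, 0, 0, 0, 0],
])

```text
time: 5.62
position: [530.6, 153.6, 44.8]
tool_rot: [[0.3, -0.002, -0.954], [0.954, 0.0, 0.3], [-0.0, -1.0, 0.001]]
contact_force: [-6.6, 0.2, 10.7]
gripper_width: 0.135
```

```bash
python3 - <<'E'
from h import *
a=snap('wrist','w2')['frame'];b=snap('side','s2')['frame']
o=np.hstack([cv2.resize(a,(400,300)),cv2.resize(b[180:270,200:300],(400,300),interpolation=cv2.INTER_CUBIC)])
cv2.imwrite('pics/v2.png',o[...,::-1])
E
```

```text
(no output)
```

View pics/v2.png

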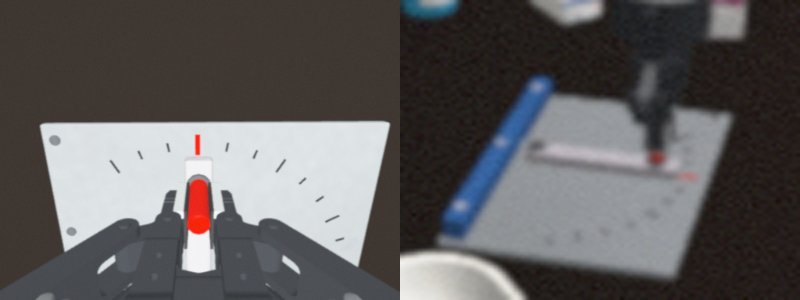

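```bash
cat > rect.py <<'E'
from h import *
import sys
def rect(s,o,yaw,z,xr,yr,k):  # top view in jig frame, image row = jig x, col = jig y
    ex=np.array([np.cos(yaw),np.sin(yaw)]);ey=np.array([-ex[1],ex[0]])
    X,Y=np.meshgrid(np.arange(*xr,1/k),np.arange(*yr,1/k),indexing='ij')
    P=np.stack([o[0]+X*ex[0]+Y*ey[0],o[1]+X*ex[1]+Y*ey[1],np.full_like(X,z)],-1)
    c=P@s['R'].T+s['t']
    return cv2.remap(s['frame'],(c[...,0]/c[...,2]*s['fx']+s['cx']).astype(np.float32),(c[...,1]/c[...,2]*s['fy']+s['cy']).astype(np.float32),cv2.INTER_CUBIC)
E
python3 - <<'E'
from rect import *
s=np.load('pics/w2.npz');o=(576.9,138.6);yaw=np.radians(-17.25)
a=rect(s,o,yaw,12,(-100,-20),(-60,60),5);b=rect(s,o,yaw,26,(-100,-20),(-60,60),5)
im=np.vstack([a,b])
for i in range(0,600,50): cv2.line(im,(i,0),(i,6),(0,255,0),1)
cv2.imwrite('pics/v3.png',cv2.resize(im,None,fx=.75,fy=.75)[...,::-1])
hsv=cv2.cvtColor(a,cv2.COLOR_RGB2HSV);m=((hsv[...,0]<8)|(hsv[...,0]>172))&(hsv[...,1]>110)
m[130:]=0
v,u=np.where(m);print('mark jig',(v.mean()/5-100),u.mean()/5-60,v.min()/5-100,v.max()/5-100)
E
```

```text
mark jig -77.74313408723748 0.00420032310178442 -81.4 -74.2
```

View pics/v3.png

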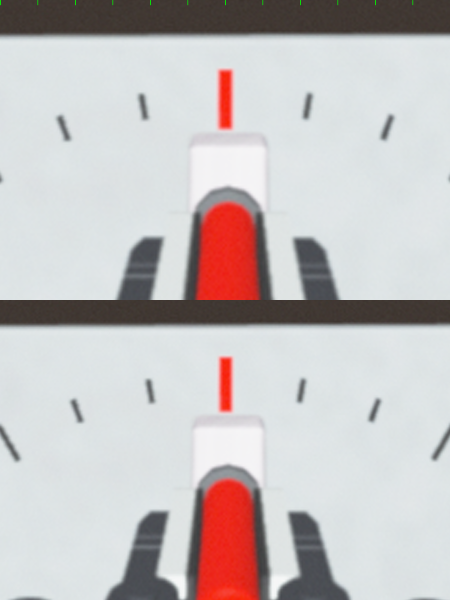

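>>> send_rows([
  [-1, -0.001, 0, 0, -0.008],
  [-1, 0, 0, 0, 0],
  [-1, 0, 0, 0, 0],
])

```text
time: 6.1
position: [530.5, 153.1, 44.9]
tool_rot: [[0.293, -0.001, -0.956], [0.956, 0.0, 0.293], [0.0, -1.0, 0.001]]
contact_force: [-7.5, 4.0, 10.6]
gripper_width: 0.139
```

```bash
python3 - <<'E'
from rect import *
s=snap('wrist','w3');o=(576.0,138.9);yaw=np.radians(-17.1)
b=rect(s,o,yaw,26,(-100,-20),(-60,60),5)
for x in (-60,-58,-56,-54):
    r=cv2.cvtColor(b,cv2.COLOR_RGB2HSV)[(x+100)*5]; g=b[(x+100)*5].astype(int).min(1)[215:385]; d=np.abs(np.diff(cv2.GaussianBlur(g.astype(np.float32)[:,None],(1,9),0)[:,0]))
    L=d[:85].argmax();R=85+d[85:].argmax();print(x,(L+215)/5-60,(R+215)/5-60)
a=rect(s,o,yaw,12,(-100,-20),(-60,60),5)
hsv=cv2.cvtColor(a,cv2.COLOR_RGB2HSV);m=((hsv[...,0]<8)|(hsv[...,0]>172))&(hsv[...,1]>110);m[130:]=0
v,u=np.where(m);print('mark',v.mean()/5-100,u.mean()/5-60)
e=a.astype(int).min(2)>120; c0=np.argmax(e[:,100]),np.argmax(e[:,500]);print('edge rows',c0)
cv2.imwrite('pics/v4.png',b[...,::-1]);print(manip.get_state()['contact_force'],manip.get_state()['position'])
E
```

```text
-60 -8.799999999999997 9.400000000000006
-58 -8.799999999999997 9.400000000000006
-56 -8.799999999999997 9.400000000000006
-54 -4.200000000000003 5.0
mark -77.24770318021201 0.29399293286219574
edge rows (np.int64(51), np.int64(51))
[-6.5770811   3.95616389 10.1111972 ] [530.48091777 153.08010672  44.87043986]
```

View pics/v4.png

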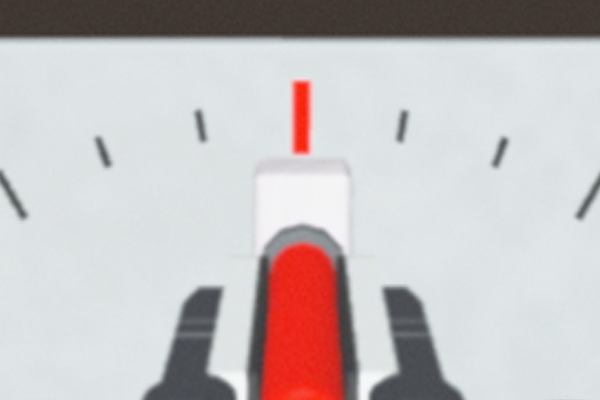

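>>> send_rows([
  [0, 0, 0, 0, 0],
  [0, 0, 0, 0, 0],
  [0, 0, 0, 0, 0],
  [0, 0, -0.03, 0, 0],
  [0, 0, -0.04, 0, 0],
  [0, 0, -0.05, 0, 0],
  [0, 0, -0.05, 0, 0],
  [0, 0, 0, 0, 0],
])

```text
time: 7.15
position: [532.7, 152.9, 218.0]
tool_rot: [[0.293, 0.007, -0.956], [0.956, 0.001, 0.293], [0.003, -1.0, -0.006]]
contact_force: [-0.1, -0.4, 0.3]
gripper_width: 0.502
```

```bash
python3 - <<'E'
from rect import *
s=snap('wrist','w4');o=(576.1,139.2);yaw=np.radians(-17.1)
b=rect(s,o,yaw,26,(-100,95),(-120,145),3)
cv2.imwrite('pics/v5.png',b[...,::-1]);print(manip.get_state()['contact_force'],manip.get_state()['position'])
g=b.astype(np.float32).mean(2)
for x in (-60,-25,0,30):
    r=cv2.GaussianBlur(g[(x+100)*3][:,None],(1,5),0)[:,0]
    seg=np.abs(np.diff(r))[300:420]; L=seg[:60].argmax()+300;R=seg[60:].argmax()+360;print(x,L/3-120,R/3-120)
W=world(s);ex=np.array([np.cos(yaw),np.sin(yaw)]);ey=np.array([-ex[1],ex[0]])
q=W[...,:2]-o;J=np.stack([q@ex,q@ey,W[...,2]],-1)
m=(abs(J[...,2]-26)<3)&(J[...,0]>-60)&(J[...,0]<40)&(abs(J[...,1])<25)
p=J[m];print(len(p),np.percentile(p[:,1],[2,50,98]))
for lo in range(-60,40,20):
    k=p[(p[:,0]>lo)&(p[:,0]<lo+20)]; print(lo,np.percentile(k[:,1],[2,98]).round(1) if len(k) else '')
f=J[(J[...,2]>30)&(J[...,0]>60)&(J[...,0]<100)&(J[...,1]>-110)&(J[...,1]<135)];print('fence',len(f))
for lo in range(-100,130,40):
    k=f[(f[:,1]>lo)&(f[:,1]<lo+40)]
    if len(k): print(lo,np.percentile(k[:,0],[2,98]).round(1))
E
```

```text
[-0.65089982 -0.41028719 -0.92558009] [531.61973754 152.65550017 215.54078889]
-60 -9.666666666666671 9.333333333333343
-25 -9.666666666666671 9.0
0 -9.333333333333329 9.0
30 -9.666666666666671 9.0
1198 [-10.03846494  -0.91683897   9.14556024]
-60 [-9.6  8.9]
-40 [-9.8  9. ]
-20 [-9.9  9.2]
0 [-10.1   9.3]
20 [-10.2   8.3]
fence 1613
-100 [70.9 73.5]
-60 [70.6 85. ]
-20 [70.7 85.1]
20 [70.6 85.3]
60 [70.8 70.9]
100 [70.8 85.4]
```

View pics/v5.png

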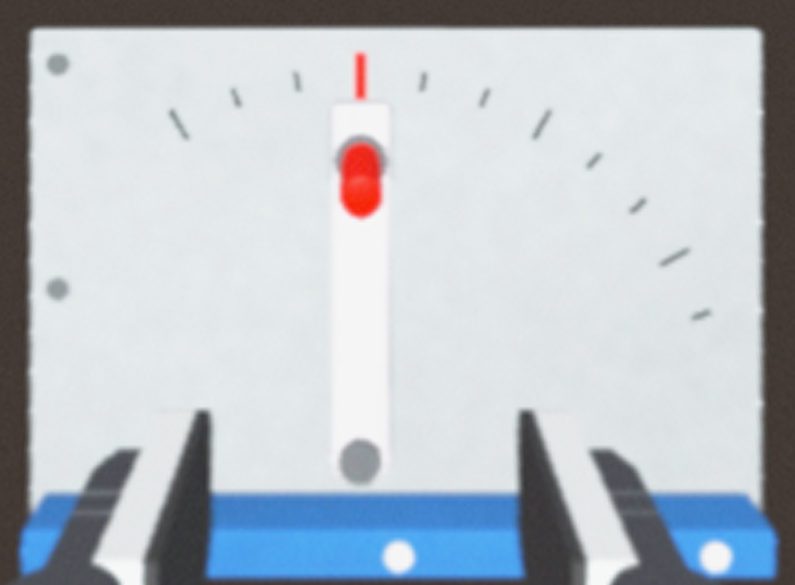

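>>> send_rows([
  [1, 0, 0, 0, 0.12],
  [1, 0, 0, 0, 0.12],
  [1, 0, 0, 0, 0.12],
  [1, 0, 0, 0, 0.12],
  [1, 0, 0, 0, 0.12],
  [1, 0, 0, 0, 0.12],
  [1, 0, 0, 0, 0.12],
  [1, 0, 0, 0, 0.12],
  [1, 0, 0, 0, 0],
])

```text
time: 8.32
position: [530.5, 152.4, 212.9]
tool_rot: [[0.951, -0.002, -0.309], [0.309, -0.001, 0.951], [-0.002, -1.0, 0.0]]
contact_force: [-0.5, 0.1, -0.2]
gripper_width: 0.998
```

>>> send_rows([
  [1, -0.017, 0, -0.035, 0],
  [1, -0.017, 0, -0.035, 0],
  [1, -0.017, 0, -0.035, 0],
  [1, -0.017, 0, -0.035, 0],
  [1, -0.017, 0, -0.035, 0],
  [1, -0.017, 0, -0.035, 0],
  [1, -0.017, 0, -0.035, 0],
  [1, -0.017, 0, -0.035, 0],
  [1, -0.017, 0, -0.035, 0],
  [1, -0.017, 0, -0.035, 0],
  [1, -0.017, 0, -0.035, 0],
  [1, -0.008, 0, -0.017, 0],
  [1, 0, 0, 0, 0],
  [1, 0, 0, 0, 0],
])

```text
time: 10.07
position: [469.8, -289.0, 214.0]
tool_rot: [[0.951, -0.0, -0.31], [0.31, 0.001, 0.951], [-0.0, -1.0, 0.001]]
contact_force: [-0.1, -0.2, 0.3]
gripper_width: 1.001
```

```bash
python3 - <<'E'
from rect import *
s=snap('wrist','w5');W=world(s);cv2.imwrite('pics/v6.png',s['frame'][...,::-1]);st=manip.get_state();print(st['position'],st['contact_force'])
hsv=cv2.cvtColor(s['frame'],cv2.COLOR_RGB2HSV)
m=(abs(W[...,2]-85)<4)&(np.hypot(W[...,0]-468,W[...,1]+313)<60)&(s['range_z']>0)&(hsv[...,1]<70)
m=cv2.morphologyEx(m.astype(np.uint8),cv2.MORPH_OPEN,np.ones((3,3)))
n,l,stt,ce=cv2.connectedComponentsWithStats(m);i=1+stt[1:,4].argmax();p=W[l==i]
print(stt[1:,4],ce[i],cv2.minAreaRect(p[:,:2].astype(np.float32)),p[:,2].mean())
E
```

```text
[ 469.93115011 -288.88000442  214.16476387] [ 0.17229309 -0.19287389 -0.15002409]
[2841] [245.13938754 204.61809222] ((468.9840087890625, -313.4375), (40.33362579345703, 62.86094284057617), 22.581613540649414) 85.00256229792168
```

View pics/v6.png

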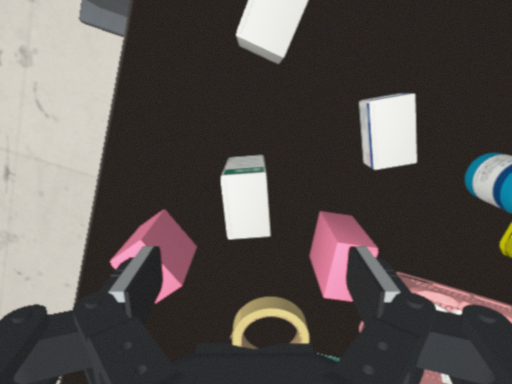

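```bash
python3 - <<'E'
from h import *
a=np.radians(22.6);ex=np.array([np.cos(a),np.sin(a)]);ez=np.array([-ex[1],ex[0]]);c=np.array([469,-313.4])
for n in ['w5']:
    s=np.load(f'pics/{n}.npz');W=world(s);q=W[...,:2]-c;u=q@ex;v=q@ez
    m=(s['range_z']>0)&(W[...,2]>15)&(W[...,2]<140)&(np.hypot(u,v)<140)
    l=np.full(m.shape,'')
    hsv=cv2.cvtColor(s['frame'],cv2.COLOR_RGB2HSV)
    pk=m&(hsv[...,1]>60)&((hsv[...,0]>155))
    for side in (-1,1):
        k=pk&(u*side>0); print(side,u[k].min(),u[k].max(),v[k].min(),v[k].max(),W[...,2][k].max())
        kk=k&(abs(v)<14); print('   band',np.abs(u[kk]).min() if kk.any() else None)
t=np.array([469.9,-288.9]);th=np.arctan2(.31,.951);tx=np.array([np.cos(th),np.sin(th)]);tz=np.array([-tx[1],tx[0]])
print((c-t)@tx,(c-t)@tz, a-th)
E
```

```text
-1 -132.93514777398983 -70.49003402140382 -95.70651378226682 -24.8680520114065 86.99733555449548
   band None
1 68.86321114104176 121.79355170099174 -106.89211839462206 -42.015166618250184 86.62517254323028
   band None
-8.448783844662158 -23.014735530658953 0.0793330255231377
```

>>> send_rows([
  [0.5, -0.0042, 0, -0.0115, 0],
  [0.5, -0.0042, 0, -0.0115, 0],
  [0.5, 0, 0, 0, -0.08],
  [0.5, 0, 0.03, 0, 0],
  [0.5, 0, 0.03, 0, 0],
  [0.5, 0, 0.03, 0, 0],
  [0.5, 0, 0.02, 0, 0],
  [0.5, 0, 0, 0, 0],
], squeeze=35)

```text
time: 11.12
position: [468.2, -314.5, 103.1]
tool_rot: [[0.923, -0.002, -0.384], [0.384, 0.002, 0.923], [-0.001, -1.0, 0.002]]
contact_force: [0.2, 0.6, 0.9]
gripper_width: 0.75
```

```bash
python3 - <<'E'
from h import *
s=snap('wrist','w6');cv2.imwrite('pics/v7.png',s['frame'][...,::-1]);st=manip.get_state();print(st['position'],st['contact_force'])
W=world(s);m=(abs(W[...,2]-85)<4)&(np.hypot(W[...,0]-469,W[...,1]+313)<45)&(s['range_z']>0)&(s['frame'].min(2)>130)
m=cv2.morphologyEx(m.astype(np.uint8),cv2.MORPH_OPEN,np.ones((5,5)))
n,l,stt,ce=cv2.connectedComponentsWithStats(m);i=1+stt[1:,4].argmax();p=W[l==i]
print(cv2.minAreaRect(p[:,:2].astype(np.float32)))
E
```

```text
[ 468.80013085 -314.84199802  104.25254607] [0.57500427 0.13536782 0.76248414]
((469.39556884765625, -313.53277587890625), (40.45909881591797, 62.53607177734375), 22.54538917541504)
```

View pics/v7.png

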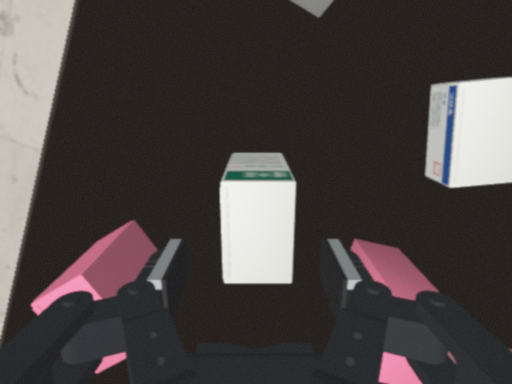

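>>> send_rows([
  [0.5, 0.0007, 0.02, 0.001, 0],
  [0.5, 0, 0.02, 0, 0],
  [0.5, 0, 0.02, 0, 0],
  [0.5, 0, 0.014, 0, 0],
  [0.5, 0, 0, 0, 0],
  [-1, 0, 0, 0, 0],
  [-1, 0, 0, 0, 0],
  [-1, 0, 0, 0, 0],
  [-1, 0, 0, 0, 0],
], squeeze=35)

```text
time: 12.3
position: [469.6, -313.6, 31.2]
tool_rot: [[0.923, 0.001, -0.384], [0.384, -0.001, 0.923], [0.001, -1.0, -0.001]]
contact_force: [0.3, 0.1, 7.0]
gripper_width: 0.467
```

>>> send_rows([
  [-1, 0, -0.01, 0, 0],
  [-1, 0, -0.03, 0, 0],
  [-1, 0, -0.04, 0, 0],
  [-1, 0, -0.04, 0, 0],
  [-1, 0, -0.02, 0, -0.11],
  [-1, 0, 0, 0, -0.11],
  [-1, 0, 0, 0, -0.11],
  [-1, 0, 0, 0, -0.11],
  [-1, 0, 0, 0, -0.11],
  [-1, 0, 0, 0, -0.11],
  [-1, 0, 0, 0, -0.11],
  [-1, 0, 0, 0, -0.11],
  [-1, 0, 0, 0, 0],
])

```text
time: 13.92
position: [469.0, -313.1, 170.6]
tool_rot: [[0.293, -0.0, -0.956], [0.956, 0.0, 0.293], [0.0, -1.0, 0.0]]
contact_force: [-0.1, 0.1, -2.0]
gripper_width: 0.469
```

>>> send_rows([
  [-1, 0.015, 0, 0, 0],
  [-1, 0.03, 0, 0, 0],
  [-1, 0.03, 0, 0, 0],
  [-1, 0.03, 0, 0, 0],
  [-1, 0.03, 0, 0, 0],
  [-1, 0.03, 0, 0, 0],
  [-1, 0.03, 0, 0, 0],
  [-1, 0.03, 0, 0, 0],
  [-1, 0.03, 0, 0, 0],
  [-1, 0.03, 0, 0, 0],
  [-1, 0.03, 0, 0, 0],
  [-1, 0.03, 0, 0, 0],
  [-1, 0.03, 0, 0, 0],
  [-1, 0.03, 0, 0, 0],
  [-1, 0.02, 0, 0.001, 0],
  [-1, 0, 0, 0, 0],
  [-1, 0, 0, 0, 0],
])

```text
time: 16.05
position: [592.2, 93.1, 170.2]
tool_rot: [[0.293, -0.0, -0.956], [0.956, -0.0, 0.293], [-0.0, -1.0, 0.0]]
contact_force: [-0.6, -0.4, -0.8]
gripper_width: 0.47
```

```bash
cat > where.py <<'E'
from rect import *
import sys
s=snap('wrist',sys.argv[1]);cv2.imwrite('pics/'+sys.argv[1]+'v.png',s['frame'][...,::-1])
st=manip.get_state();o=np.array([576.1,139.2]);yaw=np.radians(-17.1);ex=np.array([np.cos(yaw),np.sin(yaw)]);ey=np.array([-ex[1],ex[0]])
q=st['position'][:2]-o;print('TCP jig',(q@ex).round(1),(q@ey).round(1),st['position'].round(1),'F jig',(st['contact_force'][:2]@ex).round(1),(st['contact_force'][:2]@ey).round(1),st['contact_force'][2].round(1),'tool x ang',np.degrees(np.arctan2(st['tool_rot'][1,0],st['tool_rot'][0,0])).round(2),'want 72.9','gw',st['gripper_width'],st['time'])
W=world(s);zt=st['position'][2]-31.2+85
m=(abs(W[...,2]-zt)<5)&(np.hypot(W[...,0]-st['position'][0],W[...,1]-st['position'][1])<45)&(s['range_z']>0)&(s['frame'].min(2)>120)
m=cv2.morphologyEx(m.astype(np.uint8),cv2.MORPH_OPEN,np.ones((5,5)))
n,l,stt,ce=cv2.connectedComponentsWithStats(m)
if n>1:
    i=1+stt[1:,4].argmax();p=W[l==i];r=cv2.minAreaRect(p[:,:2].astype(np.float32));b=cv2.boxPoints(r)-o
    print('top',r[1],r[2],'ctr jig',((np.array(r[0])-o)@ex).round(1),((np.array(r[0])-o)@ey).round(1),'z',p[:,2].mean().round(1),'corners',[( (k@ex).round(1),(k@ey).round(1)) for k in b])
    A=np.c_[(p[:,:2]-o)@ex,(p[:,:2]-o)@ey,np.ones(len(p))];print('tilt dz/dx,dz/dy',np.linalg.lstsq(A,p[:,2],rcond=None)[0][:2].round(4))
E
python3 where.py w7
```

```text
TCP jig 29.1 -39.6 [592.2  92.8 170.3] F jig -0.1 -0.4 -1.3 tool x ang 72.94 want 72.9 gw 0.46626434969808794 16.1
top (40.7474479675293, 41.29119873046875) 72.94097900390625 ctr jig 17.9 -39.5 z 224.0 corners [(np.float64(-2.7), np.float64(-59.9)), (np.float64(38.6), np.float64(-59.8)), (np.float64(38.6), np.float64(-19.1)), (np.float64(-2.7), np.float64(-19.1))]
tilt dz/dx,dz/dy [ 0.0022 -0.001 ]
```

View pics/w7v.png

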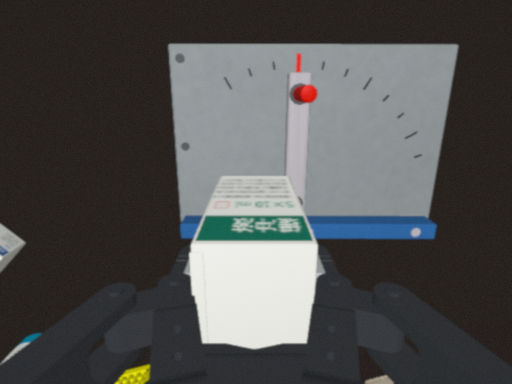

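>>> send_rows([
  [-1, 0.0035, 0.02, 0, 0],
  [-1, 0, 0.025, 0, 0],
  [-1, 0, 0.025, 0, 0],
  [-1, 0, 0.025, 0, 0],
  [-1, 0, 0.015, 0, 0],
  [-1, 0, 0.012, 0, 0],
  [-1, 0, 0, 0, 0],
  [-1, 0, 0, 0, 0],
])

```text
time: 17.1
position: [593.9, 96.8, 49.0]
tool_rot: [[0.292, 0.001, -0.956], [0.956, 0.0, 0.292], [0.0, -1.0, -0.001]]
contact_force: [0.7, 0.1, -1.3]
gripper_width: 0.467
```

```bash
python3 where.py w8
```

```text
TCP jig 29.6 -35.2 [594.   96.9  49.1] F jig -1.5 0.3 -1.4 tool x ang 73.0 want 72.9 gw 0.4629960787741812 17.15
top (41.078399658203125, 42.21841812133789) 72.38426971435547 ctr jig 18.6 -35.4 z 102.8 corners [(np.float64(-2.7), np.float64(-55.7)), (np.float64(39.5), np.float64(-56.1)), (np.float64(39.9), np.float64(-15.0)), (np.float64(-2.3), np.float64(-14.6))]
tilt dz/dx,dz/dy [0.0039 0.    ]
```

View pics/w8v.png

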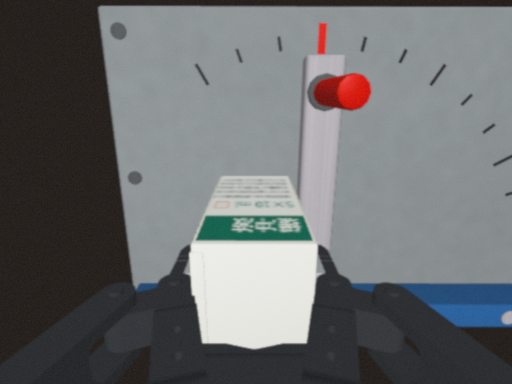

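>>> send_rows([
  [-1, 0.002, 0, 0, 0],
  [-1, 0.002, 0, -0.004, 0],
  [-1, 0, 0.003, -0.003, 0],
  [-1, 0, 0.0015, 0, 0],
  [-1, 0, 0, 0, 0],
  [-1, 0, 0, 0, 0],
])

```text
time: 17.9
position: [601.3, 98.6, 43.7]
tool_rot: [[0.292, -0.0, -0.956], [0.956, -0.0, 0.292], [-0.0, -1.0, 0.0]]
contact_force: [-0.2, 0.3, -0.8]
gripper_width: 0.464
```

```bash
python3 where.py w9
```

```text
TCP jig 36.0 -31.4 [601.3  98.6  43.8] F jig -0.2 0.7 -1.3 tool x ang 72.99 want 72.9 gw 0.4631585842149638 17.95
top (41.032005310058594, 41.70924377441406) 72.56490325927734 ctr jig 25.1 -31.6 z 97.6 corners [(np.float64(4.2), np.float64(-52.0)), (np.float64(45.9), np.float64(-52.3)), (np.float64(46.1), np.float64(-11.3)), (np.float64(4.4), np.float64(-11.0))]
tilt dz/dx,dz/dy [ 0.0028 -0.0001]
```

Just above the table. Now small steps: toward the fence first, then down.

>>> send_rows([
  [-1, 0, 0, -0.002, 0],
  [-1, 0, 0.0005, -0.001, 0],
  [-1, 0, 0.0005, -0.001, 0],
  [-1, 0, 0, 0, 0],
  [-1, 0, 0, 0, 0],
])

```text
time: 18.58
position: [605.1, 97.5, 43.3]
tool_rot: [[0.292, -0.0, -0.956], [0.956, 0.0, 0.292], [0.0, -1.0, 0.0]]
contact_force: [-3.2, 0.5, 5.1]
gripper_width: 0.465
```

```bash
python3 where.py w10
```

```text
TCP jig 40.0 -31.3 [605.2  97.5  43.3] F jig -2.4 0.0 5.1 tool x ang 72.99 want 72.9 gw 0.4684553883657693 18.625
top (41.13298797607422, 41.3692626953125) 72.90018463134766 ctr jig 29.1 -31.4 z 97.1 corners [(np.float64(8.4), np.float64(-52.0)), (np.float64(49.7), np.float64(-52.0)), (np.float64(49.7), np.float64(-10.9)), (np.float64(8.4), np.float64(-10.9))]
tilt dz/dx,dz/dy [ 0.0005 -0.0016]
```

>>> send_rows([
  [-1, 0.0005, 0, -0.0005, 0],
  [-1, 0, 0, -0.0005, 0],
  [-1, 0, 0, 0, 0],
  [-1, 0, 0, 0, 0],
])

```text
time: 19.12
position: [605.5, 97.6, 43.3]
tool_rot: [[0.293, -0.002, -0.956], [0.956, -0.0, 0.293], [-0.001, -1.0, 0.002]]
contact_force: [-7.9, -0.2, 8.7]
gripper_width: 0.465
```

```bash
python3 where.py w11
```

```text
TCP jig 40.4 -31.1 [605.6  97.6  43.3] F jig -7.2 -2.3 9.0 tool x ang 72.99 want 72.9 gw 0.46114459331106944 19.175
top (41.21562576293945, 40.982521057128906) 72.51178741455078 ctr jig 29.4 -31.2 z 97.1 corners [(np.float64(8.8), np.float64(-51.7)), (np.float64(49.8), np.float64(-52.0)), (np.float64(50.1), np.float64(-10.8)), (np.float64(9.1), np.float64(-10.5))]
tilt dz/dx,dz/dy [-0.0001 -0.0016]
```

>>> send_rows([
  [-1, 0, 0.0003, -0.0005, 0],
  [-1, 0, 0, -0.0004, 0],
  [-1, 0, 0, 0, 0],
  [-1, 0, 0, 0, 0],
])

```text
time: 19.68
position: [605.6, 97.6, 43.3]
tool_rot: [[0.293, -0.004, -0.956], [0.956, 0.0, 0.293], [-0.001, -1.0, 0.004]]
contact_force: [-13.5, 1.6, 16.0]
gripper_width: 0.463
```

```bash
python3 where.py w12
```

```text
TCP jig 40.4 -31.0 [605.6  97.7  43.3] F jig -13.4 -2.4 16.3 tool x ang 72.99 want 72.9 gw 0.4665805483399075 19.725
top (41.85238265991211, 41.795738220214844) 72.56724548339844 ctr jig 29.4 -31.0 z 97.2 corners [(np.float64(8.4), np.float64(-51.8)), (np.float64(50.2), np.float64(-52.0)), (np.float64(50.5), np.float64(-10.2)), (np.float64(8.7), np.float64(-9.9))]
tilt dz/dx,dz/dy [ 0.0006 -0.002 ]
```

View pics/w12v.png

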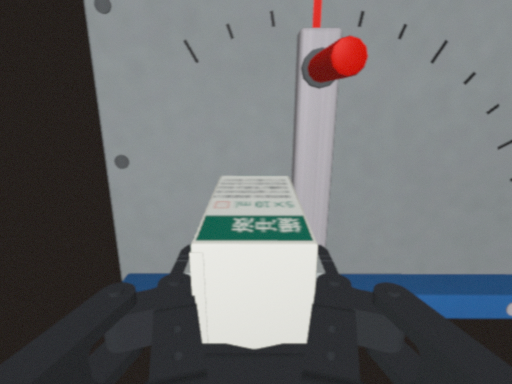

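```bash
python3 - <<'E'
from rect import *
s=np.load('pics/w12.npz');o=np.array((576.1,139.2));yaw=np.radians(-17.1)
b=rect(s,o,yaw,26,(-95,95),(-80,60),3.0)
c=cv2.imread('pics/w12v.png')
sd=snap('side','s12')['frame'];sc=snap('scene','sc12')['frame']
x=cv2.resize(sd[190:270,200:300],(375,300),interpolation=cv2.INTER_CUBIC);y=cv2.resize(sc[130:210,195:295],(375,300),interpolation=cv2.INTER_CUBIC)
im=np.zeros((600,800,3),np.uint8);im[:570,:420]=b[:570,:420];im[:300,425:]=x;im[300:,425:]=y
cv2.imwrite('pics/v13.png',im[...,::-1])
g=cv2.GaussianBlur(b.astype(np.float32).mean(2),(5,5),0)
for xx in (-65,-35,-25,-15,-5):
    r=np.abs(np.diff(g[int((xx+95)*3)]));L=r[190:240].argmax()+190;R=r[240:300].argmax()+240;print(xx,L/3-80,R/3-80)
print(manip.get_state()['contact_force'])
E
```

```text
-65 -1.0 16.33333333333333
-35 -10.0 8.666666666666671
-25 -10.0 8.666666666666671
-15 -10.0 8.333333333333329
-5 -10.0 8.666666666666671
[-13.71429913   1.65076708  16.31885257]
```

View pics/v13.png

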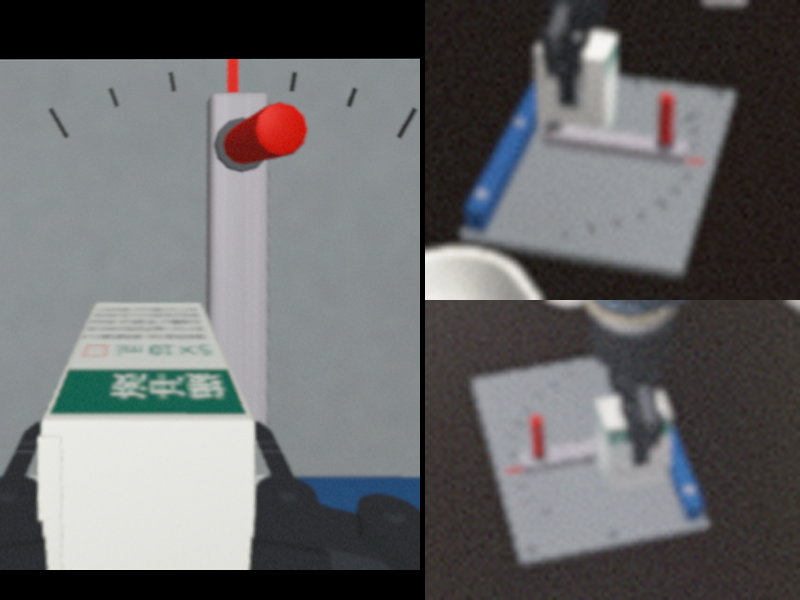

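```bash
python3 - <<'E'
from h import *
a=cv2.imread('pics/scene0.png').astype(int);b=cv2.imread('pics/sc12.png').astype(int)
d=np.abs(a-b).max(2)
for n,(u,v) in dict(violet=(247,240),flat=(297,235),flask=(334,212),cup=(163,148),pink1=(283,313),pink2=(324,263)).items(): print(n,np.median(d[v-10:v+10,u-10:u+10]),d[v-10:v+10,u-10:u+10].mean().round(1))
print(manip.get_state()['contact_force'],manip.hand_in())
E
```

```text
violet 2.0 2.4
flat 2.0 2.4
flask 4.0 4.2
cup 4.0 4.6
pink1 3.0 2.8
pink2 3.0 2.9
the job is handed in; nothing more can be done
[-13.71429913   1.65076708  16.31885257] None
```

The job is done and handed in at about 20 s on the robot's clock, with no verdict reported.

- **Stop arm:** I gripped the red post and swung the arm to the red mark. In the wrist view its centre is within about 0.7 mm of the mark, and its edges run straight along the square line. It had not moved by the last check.
- **Carton:** The green-labelled carton stands upright on the table with no measurable tilt, a narrow side against the fence. The gap from its broad side to the arm measures 0 to about 1 mm. That is within the 2 mm camera accuracy, so I can't say whether it touches.
- **Push:** I held it with a 35 N grip while pushing about 13 N into the fence and 16 N down. Both readings were steady over the last three checks. A sideways force of about 2 N remains, from friction or a light touch on the arm, and the arm stayed put.
- **Other things:** A before-and-after picture comparison found the violet and flat cartons, flask, specimen cup and pink cartons unmoved. I did not include the mortar in that comparison; I only saw its edge in the last side view.
- **Disagreements:** The centre of the red mark measured at jig x -77 instead of the stated -74. The green label faces a narrow side rather than the broad side described.

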